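# Feed a cup carrier past the spring gate of a sample reader

### The job

Feed the white cup carrier into the sample reader: with one fingertip press the yellow pedal down and keep it down, so that the red gate stays raised, while another fingertip pushes the carrier by its blue tab along the lane, under the gate, until it is home against the reader head. Only then let go of the pedal so that the gate shuts behind the cups, and move clear. Only push: do not lift or tip the carrier or its cups, do not let the gate hit or drop onto them, and leave everything else on the bench where it stands.

Things in the scene. Friction and masses are not known exactly. Their poses are not given: they have to be found in the camera images.
- lane: Fixed feed lane (place and yaw vary); lane coordinates below are mm in its frame. Origin: worktop level, centre line; +y the feed direction, -x towards the robot, z up. White floor 4 thick; side walls 48 apart inside, 5 thick, tops at z 24. It runs from y -165 to the flat face of the grey reader head at y 166, the end stop (head 74 wide, 70 high)
- gate_line (a point): point on the lane floor (z 4) on the centre line in the plane of the gate's blade: lane y 60
- dock (a point): point on the lane floor (z 4) where the carrier's origin lies when the carrier is home against the end stop: lane y 120; axes as the lane's
- gate (a joint): gate angle (rad): 0 shut (by spring), 0.8 fully open (stop). One rigid rocker on a 6 mm shaft along y at lane x -38, z 50 (grey brackets up to z 57 at y 76, -65, -172): red blade over the lane, yellow pedal on the robot's side. Pressing the pedal down (4 to 7 N) lifts the blade; let go, it shuts. The blade clears carrier and cups from 0.5 up; aim for 0.65
- blade (a point): middle of the lower edge of the gate's red blade, 27 mm wide across the lane (lane x -5 to 22 when shut), 6 mm thick along it. Shut, this edge is at z 14, which stops the carrier's pocket part but passes over its tongue; at 0.65 rad the arm's top reaches z 95
- pedal (a point): middle of the top face of the yellow pedal, a plate 205 mm long (lane y -180 to 25), 42 mm wide. Shut, it tilts 0.65 rad, this point at about lane x -75, z 61, its edge nearer the robot higher (z 70). At 0.65 rad it lies level, top at z 36, lane x -53 to -95; a fingertip can slide along it in y
- carrier: loose white carrier, about 0.2 kg, 2 mm play each side in the lane. Origin: centre of the underside of its pocket part; +y its front. Pocket part 44 wide, 92 long (y -46 to 46), 29 high with its cups (front wall 20). Behind it a tongue 5 thick, 24 wide, then an upright blue tab (36 wide, y -98 to -92, 60 high). Its front starts 15 to 60 mm short of the gate
- push_face (a point): middle of the width of the tab's rear face, 40 mm above the carrier's underside (20 mm below the tab's top): push here along +y
- cup_red: sample cup with a red snap lid, 35x43x24 mm, standing loosely in a carrier pocket; origin at its underside, z up
- cup_blue: the same with a blue lid, in the other pocket (which is which varies)
- beaker: clear empty beaker, 59 mm across, 82 mm tall; bystander; origin at its underside
- amber_bottle: amber dropper bottle with a white cap, 30 mm across, 78 mm tall; bystander; origin at its underside
- white_bottle: translucent white bottle with a white cap, 52 mm across, 112 mm tall; bystander; origin at its underside
- spare_cup: spare sample cup with a blue snap lid, 35x43x24 mm; bystander; origin at its underside
- ballpen: light-coloured ballpoint pen, 11x145x9 mm, lying; bystander; origin at its underside
There are look-alikes about, which are no part of the job. Several things have the shape of the cup_red; the one meant has the colours described above.

How it is judged:
On the way, in this order (a step that is already met when the one before it is completed fails the run):
1. a fingertip holds the gate open while the carrier is still short of it (value of joint gate above 0.48 rad and contact force between the fingers and gate above 0.3 N and y of carrier in the frame of dock below -0.104 m), for 0.1 s.
2. the carrier is pushed by a fingertip under the gate while another holds the gate open (value of joint gate above 0.48 rad and contact force between the fingers and gate above 0.3 N and contact force between the fingers and carrier above 0.1 N and y of carrier in the frame of dock between -0.08 and -0.02 m), for 0.05 s.
3. the carrier is home against the reader head with the gate still held open by a fingertip (value of joint gate above 0.48 rad and contact force between the fingers and gate above 0.3 N and y of carrier in the frame of dock above -0.004 m), for 0.1 s.
At the end, for the whole second after the job is handed in: The carrier stands flat in the lane, at rest, within 5 mm of the end stop, both cups upright in their pockets, and the gate is shut (below 0.05 rad) behind it (y of carrier in the frame of dock between -0.005 and 0.004 m and angle between the y axis of carrier and the y axis of dock, either way round below 0.08 rad and height (world z) of carrier below 0.007 m and value of joint gate below 0.05 rad and linear speed of carrier below 0.01 m/s and angle between each of cup_red, cup_blue's own z axis and vertical below 0.15 rad and z of each of cup_red, cup_blue in the frame of carrier below 0.009 m and horizontal distance between each of cup_red, cup_blue and carrier below 0.04 m); the robot touches nothing.
It fails at once if the gate's blade strikes or comes down on the carrier or a cup (contact force between gate and carrier above 2 N or contact force between gate and cup_red above 2 N or contact force between gate and cup_blue above 2 N).
It fails at once if the carrier is lifted or tipped (height (world z) of carrier above 0.016 m or angle between carrier's own z axis and vertical above 0.2 rad).
It fails at once if a cup is lifted, tipped or leaves its pocket (z of any of cup_red, cup_blue in the frame of carrier above 0.014 m or angle between any of cup_red, cup_blue's own z axis and vertical above 0.3 rad).
It fails at once if a bystander (beaker, bottles, spare cup, pen) is moved by more than 15 mm or tipped (distance of any of beaker, amber_bottle, white_bottle, spare_cup, ballpen from where it was at the start of the episode above 0.015 m or angle between any of beaker, amber_bottle, white_bottle, spare_cup's own z axis and vertical above 0.3 rad).
It also fails if it takes over 38 s, if anything falls off the work surface, if the arm or the gripper's body presses on something with over 40 N, if the wrist force passes 120 N, or if a joint passes its speed limit or range.

### The arm

A 6-joint arm with a two-finger parallel gripper is mounted at the origin on a cart in front of the work surface, level with it; the furniture and walls round the work are solid. World frame = base frame: x ahead of the robot, y to its left, z up, the work surface at z = 0. Lengths are in m, angles in rad, forces in N, time in s.
With the tool pointing down it reaches from about 0.275 to 0.775 m from the base axis. Payload 14.6 kg.
Tool frame: the origin (TCP) lies at the very end of the fingers, on their centre line; the grasp point (between the pads) lies env.grip_depth behind it (env.grip_depth is the distance from the TCP to the grasp point, in m); z points along the fingers, y is the direction in which the jaws open and shut (so a half turn about z gives the same grasp; the last joint's range is limited). The gripper opens to 85 mm and grips with 20 to 120 N. Pads are 22 mm wide; open, the fingers measure 114 mm over their backs; the gripper's body (76 mm by 85 mm) begins 54 mm behind the grasp point. The pads swing forward as they close: fully open they stand 13 mm farther back than shut.
Start: joints at [1.097, 0.263, -0.048, 1.259, 0, 1.415], TCP at [0.165, 0.499, 0.231] pointing down, gripper open.
Joint ranges: [-2.65, 2.65], [-0.89, 1.7], [-1.18, 1.37], [-2.13, 2.11], [-1.35, 1.29], [-3.14, 3.14]. Speed limits (rad/s): [1.89, 1.89, 2.57, 2.79, 3.14, 3.14].

### API

Orientations are given as a 3x3 rotation matrix whose columns are the frame's x, y, z axes.
In Python, from plant import env gives the robot as it stands.
- The arm moves only by the tool servo_tool, never from a script. Its arguments are lists of equal length, an entry for each row: "fingers": the finger opening in m, from 0 to 0.0854; "offset": the shift along the tool's x, y, z in m, a list of three; "dr": the turn, a rotation vector about the tool's x, y, z in rad, a list of three. In form: {"fingers": [fingers, ...], "offset": [[x, y, z], ...], "dr": [[wx, wy, wz], ...]}. A call has 1 to 8 rows; each row shifts and turns the commanded pose from where the row before left it, along the tool's axes as they then stand; what a row does not reach is not made up. A row lasts 1/10 s, in which the tool goes at most 50 mm and 8.59 degrees, less where a joint would pass 70% of its speed; a pose out of reach is approached as far as the arm can. A call with a gripper value outside its range is refused whole. The fingers move at their own pace and stop on an object; the grip force is fixed at half the most. Time passes only in rows, so rows that do not move let the fingers close. It gives the time, the measured TCP pose, the force and the opening at its end, in the units of the state.
- env.state(): the state, without advancing time (a new reading comes with each control period).
- env.grab_frame(name): name is "scene" or "top" or "wrist"; returns a dict with "color" (420x560x3 uint8, red, green, blue), "depth" (420x560 float32, m along the optical axis (not along the pixel's ray), 0 where there is no reading), "vertical_fov" (degrees; the focal length in pixels is half the picture's height over the tangent of half this angle, whatever the lens; pixels are square), "cx", "cy" (the principal point, pixels), "origin" and "rotation" of the camera in the world; the wrist camera has in their place "mount" (4x4, takes a point from camera to tool coordinates, whose origin is the TCP and whose axes are the flange's). Camera axes: x right, y down, z forward; pixel columns grow to the right and rows downward; lengths in m; the calibration is good to about 2 mm. A picture is of the moment at which its call begins: read the wrist's pose just before it.
- env.sign_off(): hands the job in, once; it reports no verdict.
The state is a dict: "t": time; "joint_positions": joint angles; "qd": joint speeds; "tau": joint torques, N m; "position": TCP position; "tool_rot": TCP orientation; "wrist_force": force on the tool from outside, world axes, zero at the start; "moment": the same for the moment, N m; "gripper_width": finger opening in m.
Only numpy, scipy, OpenCV 4.12 (cv2) and the standard library are available. Lean on these libraries where they do the work, as an engineer would, in place of code of your own. Each camera call takes 0.05 s, during which the arm holds its last target.

## Working session

There is one attempt and no reset: what is moved stays moved. The work goes in short steps, Python scripts to look and compute and a tool call to move; the robot and the scene stay as the last step left them, time stands still between calls to the robot, and variables do not carry over. Pictures are saved under pics/ and viewed, and the job is handed in when it is done.

Besides the shell and the picture viewer there is one more tool, called after ">>>" in YAML: its name, and indented under it one key for each argument. servo_tool: Moves the arm, as the interface text tells. Its arguments: {"type":"object","properties":{"fingers":{"type":"array","items":{"type":"number"}},"offset":{"type":"array","items":{"type":"array","items":{"type":"number"}}},"dr":{"type":"array","items":{"type":"array","items":{"type":"number"}}}},"required":["fingers","offset","dr"]}

```bash
ls; mkdir -p pics; cat > h.py <<'E'
import numpy as np, cv2
from plant import env
def grab(n,save=None):
    s=env.state(); f=env.grab_frame(n)
    if save: cv2.imwrite('pics/'+save,f['color'][:,:,::-1])
    return s,f
def pose(s,f):
    if 'mount' in f:
        T=np.eye(4);T[:3,:3]=s['tool_rot'];T[:3,3]=s['position'];M=T@np.array(f['mount']);return M[:3,3],M[:3,:3]
    return np.array(f['origin']),np.array(f['rotation'])
def foc(f): return f['color'].shape[0]/2/np.tan(np.radians(f['vertical_fov'])/2)
def cloud(s,f):
    o,R=pose(s,f);F=foc(f);v,u=np.mgrid[:f['depth'].shape[0],:f['depth'].shape[1]];d=f['depth']
    P=np.stack([(u-f['cx'])/F*d,(v-f['cy'])/F*d,d],-1)@R.T+o
    P[d==0]=np.nan
    return P
def ray(s,f,u,v,z):
    o,R=pose(s,f);F=foc(f);d=R@np.array([(u-f['cx'])/F,(v-f['cy'])/F,1]);return o+d*(z-o[2])/d[2]
E
python3 - <<'E'
from h import *
for n in ['scene','top','wrist']:
    s,f=grab(n,n+'0.png'); print(n,pose(s,f),foc(f),f['cx'],f['cy'],(f['depth']>0).mean())
print(s)
print(env.grip_depth,f['mount'])
E
```

```text
pics
scene (array([0.13539082, 0.3988725 , 0.62528875]), array([[-0.84346142, -0.32577214,  0.42713621],
       [-0.5371483 ,  0.52134538, -0.66307669],
       [-0.00667358, -0.7887151 , -0.61472267]])) 474.29020232043655 280.82768216989655 213.97684338378232 0.9959863945578231
top (array([ 0.47250012, -0.19064746,  0.96824416]), array([[ 0.00280906, -0.99864827,  0.05190129],
       [-0.99999494, -0.0028828 , -0.00134605],
       [ 0.00149385, -0.05189724, -0.99865131]])) 513.686327026275 285.80962932105774 201.0700143403356 0.9960756802721088
wrist (array([0.10277122, 0.51830392, 0.37320492]), array([[ 3.12015122e-01,  9.17204068e-01,  2.47756457e-01],
       [ 9.50076963e-01, -3.01061797e-01, -8.19485189e-02],
       [-5.73510795e-04,  2.60956879e-01, -9.65350288e-01]])) 316.63861921948916 278.02349317986204 207.75076570020227 0.9959906462585034
{'t': 0.1, 'joint_positions': array([ 1.09669218e+00,  2.63491559e-01, -4.89051308e-02,  1.25941583e+00,
       -5.23665061e-06,  1.41552492e+00]), 'qd': array([ 1.71452789e-03, -1.85977980e-03,  1.97165576e-04,  3.13128516e-05,
        5.
[... 155 characters left out ...]
), 'position': array([0.16443357, 0.49830158, 0.23085304]), 'tool_rot': array([[-9.49601916e-01,  3.13458114e-01, -4.59276299e-04],
       [ 3.13458414e-01,  9.49601496e-01, -9.06501695e-04],
       [ 1.51979149e-04, -1.00477977e-03, -9.99999484e-01]]), 'wrist_force': array([ 0.03433204,  0.69932931, -0.09127579]), 'moment': array([ 2.13806732e-03,  8.06456277e-05, -2.93124753e-02]), 'gripper_width': 0.08508972732798403}
0.0187 [[ 1.51937286e-03 -9.65309434e-01 -2.61104173e-01  6.48462251e-02]
 [ 9.99998753e-01  1.35412069e-03  8.12800085e-04 -4.77348553e-04]
 [-4.31037028e-04 -2.61105082e-01  9.65310287e-01 -1.42341624e-01]
 [ 0.00000000e+00  0.00000000e+00  0.00000000e+00  1.00000000e+00]]
```

View pics/top0.png

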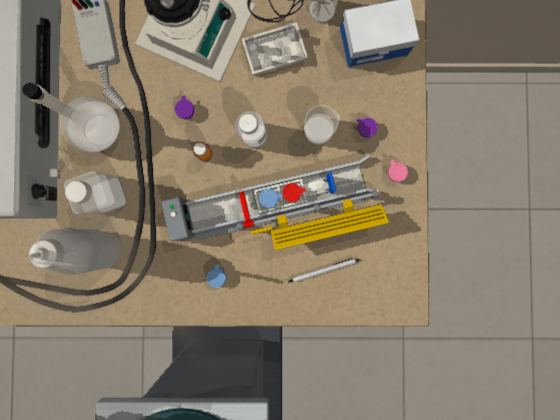

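View pics/scene0.png

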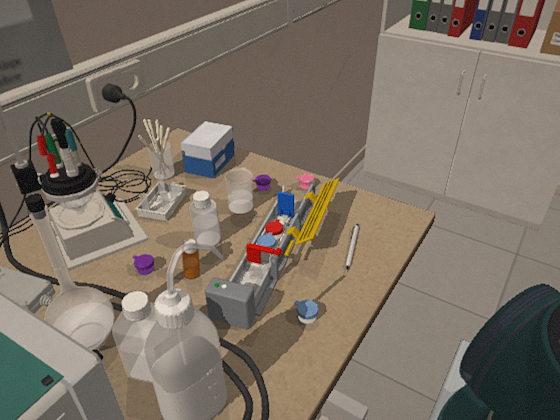

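```bash
python3 - <<'E'
from h import *
s,f=grab('top')
P=cloud(s,f);np.save('P.npy',P);np.save('C.npy',f['color'])
im=f['color'][140:300,150:410,::-1]
cv2.imwrite('pics/topc.png',cv2.resize(im,None,fx=3,fy=3,interpolation=cv2.INTER_CUBIC))
hsv=cv2.cvtColor(f['color'],cv2.COLOR_RGB2HSV)
def m(lo,hi): return cv2.inRange(hsv,lo,hi)>0
roi=np.zeros(hsv.shape[:2],bool);roi[140:300,150:410]=1
for n,mm in dict(yellow=m((22,150,80),(32,255,255)),red=m((0,180,80),(6,255,255)),blue=m((105,180,60),(122,255,255))).items():
    mm=mm&roi
    k,l,st,c=cv2.connectedComponentsWithStats(mm.astype(np.uint8))
    for i in range(1,k):
        if st[i,4]>15: print(n,st[i],c[i],np.nanmean(P[l==i],0),np.nanmin(P[l==i][:,2]),np.nanmax(P[l==i][:,2]))
# head
Q=P[200:240,160:190]; g=abs(Q[...,2]-.07)<.004
print(g.sum()); q=Q[g]; print(cv2.minAreaRect((q[:,:2]*1000).astype(np.float32)))
# wall tops
Q=P.reshape(-1,3); 
g=(abs(Q[:,2]-.024)<.003)&roi.ravel(); 
print(g.sum())
print(np.nanstd(P[280:320,180:200,2]),np.nanmean(P[280:320,180:200,2]))
E
```

```text
yellow [ 251  199  138   51 2689] [325.22350316 225.57047229] [ 0.47672967 -0.26179217  0.05867007] -0.004728343671635993 0.07730673591439574
red [283 183  22  19 286] [292.11188811 192.04545455] [ 0.53773788 -0.20336766  0.03217522] 0.008549284730481221 0.03702811353090907
red [239 192  15  36 199] [245.34170854 211.36180905] [ 0.50144427 -0.11996795  0.05496168] 0.0019856492770827794 0.06047870640606268
blue [326 172  10  21 107] [330.63551402 182.60747664] [ 0.55298165 -0.2717313   0.05508414] 0.023701468712763796 0.06783250006278707
749
((486.6356506347656, 3.356687545776367), (72.71649169921875, 34.35810852050781), 13.080833435058594)
1645
0.0017159835979012126 -4.934655478822938e-05
```

View pics/topc.png

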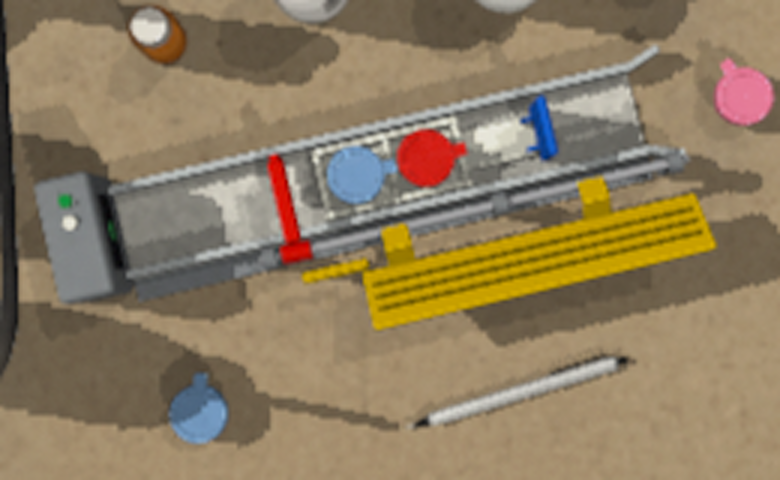

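```bash
cat > fit.py <<'E'
from h import *
P=np.load('P.npy');C=np.load('C.npy')
def L(P,o,a):
    ex=np.array([np.cos(a),np.sin(a)]);ey=np.array([-np.sin(a),np.cos(a)]);d=P[...,:2]-o
    return np.stack([d@ex,d@ey,P[...,2]],-1)*1000
E
python3 - <<'E'
from fit import *
a=np.radians(13.08);o=np.array([.528,-.175])
for it in range(3):
    q=L(P,o,a).reshape(-1,3)
    sl=[];
    for sx in (1,-1):
        g=(abs(q[:,2]-24)<4)&(abs(q[:,0]*sx-26.5)<7)&(q[:,1]<155)&(q[:,1]>(-130))
        # per y-bin median x
        r=[]
        for y in range(-130,155,10):
            k=g&(q[:,1]>y)&(q[:,1]<=y+10)
            if k.sum()>4:r.append((y+5,np.median(q[k,0]),k.sum()))
        r=np.array(r); p=np.polyfit(r[:,0],r[:,1],1);sl.append(p); print(sx,p,len(r),np.std(r[:,1]-np.polyval(p,r[:,0])))
    m=np.mean(sl,0)
    dx=m[1]/1000; a-=sl[0][0]; o=o+dx*np.array([np.cos(a),np.sin(a)])
    # head
    q=L(P,o,a).reshape(-1,3); g=(abs(q[:,2]-70)<4)&(abs(q[:,0])<40)&(q[:,1]>150)&(q[:,1]<215)
    h=q[g]; rows=[h[(h[:,0]>x)&(h[:,0]<x+4),1].min() for x in range(-30,30,4)]
    print('head',np.percentile(h[:,0],[0.5,99.5]),np.median(rows),np.percentile(h[:,1],[1,99]))
    dy=(np.median(rows)-166)/1000; o=o+dy*np.array([-np.sin(a),np.cos(a)])
    print(np.degrees(a),o)
np.savez('lane.npz',a=a,o=o)
q=L(P,o,a)
hsv=cv2.cvtColor(C,cv2.COLOR_RGB2HSV)
def pr(n,m,x0,x1,y0,y1,z0,z1):
    r=q[m]; k=(r[:,0]>x0)&(r[:,0]<x1)&(r[:,1]>y0)&(r[:,1]<y1)&(r[:,2]>z0)&(r[:,2]<z1); r=r[k]
    print(n,len(r),np.percentile(r,[1,50,99],axis=0).round(1).tolist())
m=lambda lo,hi: cv2.inRange(hsv,lo,hi)>0
pr('blade',m((0,180,80),(6,255,255)),-60,40,30,90,5,100)
pr('pedal',m((22,150,80),(32,255,255)),-110,-58,-200,60,40,90)
pr('tab',m((105,150,60),(122,255,255)),-30,30,-165,0,50,75)
pr('tabtop',m((105,150,60),(122,255,255)),-30,30,-165,0,60,75)
for n,(u,v) in dict(amber=(202,152),white=(251,128),beak=(320,125),spare=(216,277),pen1=(292,281),pen2=(357,262),pink=(398,172)).items():print(n,q[v,u].round(),P[v,u].round(3))
E
```

```text
1 [-1.01218472e-02  2.83553330e+01] 29 0.3450345203753451
-1 [-9.62725928e-03 -2.43934637e+01] 28 0.24470050319520434
head [-36.1753225   36.20518901] 167.0172385447762 [166.76278756 199.65367919]
13.65993912407359 [ 0.52968467 -0.17354372]
1 [2.13729339e-04 2.64300845e+01] 29 0.25694376605611136
-1 [-5.66187357e-06 -2.62792826e+01] 28 0.3056972601049928
head [-36.28747167  36.08954868] 166.0019967230384 [165.74464348 198.6395397 ]
13.647693334971843 [ 0.52975747 -0.17352399]
1 [-2.95369297e-05  2.63592670e+01] 29 0.2555283296444347
-1 [-2.17618147e-04 -2.63548464e+01] 28 0.3055492450393847
head [-36.28460359  36.09289943] 165.99972673589704 [165.74277458 198.63711746]
13.64938567638107 [ 0.52975969 -0.17352373]
blade 198 [[-42.1, 51.2, 51.5], [-16.5, 58.7, 55.3], [20.2, 66.6, 59.5]]
pedal 2280 [[-92.7, -178.1, 47.2], [-76.1, -78.1, 61.7], [-59.0, 22.0, 74.4]]
tab 80 [[-16.5, -105.1, 50.6], [0.2, -101.5, 63.3], [17.8, -99.1, 66.9]]
tabtop 69 [[-16.5, -105.1, 60.3], [-0.0, -101.9, 63.7], [17.8, -99.1, 67.0]]
amber [102. 107.  79.] [ 0.604 -0.046  0.079]
white [117.  13. 112.] [ 0.64  -0.133  0.112]
beak [ 109. -110.   30.] [ 0.662 -0.255  0.03 ]
spare [-118.  141.   22.] [ 0.382 -0.065  0.022]
pen1 [-159.    7.    4.] [ 0.373 -0.204  0.004]
pen2 [-153. -119.    2.] [ 0.409 -0.326  0.002]
pink [  -8. -230.   25.] [ 0.576 -0.399  0.025]
```

View pics/wrist0.png

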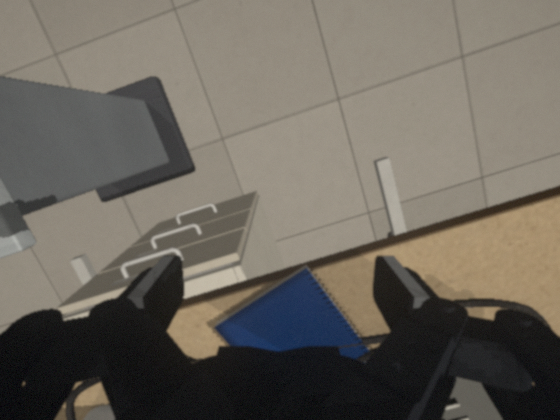

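```bash
python3 - <<'E'
from h import *
s,f=grab('wrist')
P=cloud(s,f); T=np.array(s['tool_rot']);p=(P-s['position'])@T*1000
m=(f['depth']<.2)&(f['depth']>0)
v,u=np.nonzero(m);print(len(v))
q=p[m]
for sg in(1,-1):
    k=q[:,1]*sg>20;r=q[k];print(sg,k.sum(),u[k].min(),u[k].max(),v[k].min(),v[k].max(),np.nanpercentile(r,[1,25,50,75,99],axis=0).round(1).tolist())
    for z in range(-90,20,5):
        kk=(r[:,2]>=z)&(r[:,2]<z+5)
        if kk.sum()>3: print(z,kk.sum(),r[kk].min(0).round(),r[kk].max(0).round())
E
```

```text
54065
1 19667 361 559 255 419 [[-11.4, 20.6, -98.7], [1.3, 36.9, -82.0], [9.9, 50.3, -70.5], [12.8, 60.9, -64.3], [18.1, 71.7, -18.4]]
-90 1855 [ -1.  20. -90.] [ 17.  61. -85.]
-85 2390 [ -5.  20. -85.] [ 17.  66. -80.]
-80 2245 [-12.  20. -80.] [ 17.  70. -75.]
-75 1970 [-13.  28. -75.] [ 17.  74. -70.]
-70 4155 [-14.  32. -70.] [ 16.  75. -65.]
-65 1799 [-14.  37. -65.] [ 13.  74. -60.]
-60 680 [  5.  41. -60.] [ 13.  73. -55.]
-55 300 [  2.  42. -55.] [ 12.  62. -50.]
-50 371 [ -1.  42. -50.] [ 11.  49. -45.]
-45 410 [ -8.  42. -45.] [ 11.  56. -40.]
-40 464 [-12.  42. -40.] [ 11.  56. -35.]
-35 402 [-12.  42. -35.] [ 11.  56. -30.]
-30 370 [-12.  42. -30.] [ 11.  56. -25.]
-25 312 [-13.  42. -25.] [ 11.  56. -20.]
-20 235 [-12.  42. -20.] [ 10.  55. -15.]
-15 56 [-11.  42. -15.] [  8.  43. -13.]
-1 19709 0 198 255 419 [[-11.5, -72.0, -99.4], [1.1, -61.3, -82.2], [9.8, -49.6, -70.6], [13.8, -36.3, -64.3], [18.3, -20.6, -18.3]]
-90 1829 [ -1. -61. -90.] [ 17. -20. -85.]
-85 2331 [ -5. -65. -85.] [ 17. -20. -80.]
-80 2225 [-12. -69. -80.] [ 17. -20. -75.]
-75 1974 [-14. -74. -75.] [ 17. -29. -70.]
-70 4152 [-14. -75. -70.] [ 16. -33. -65.]
-65 1805 [-13. -75. -65.] [ 13. -38. -60.]
-60 689 [  5. -73. -60.] [ 13. -41. -55.]
-55 314 [  2. -61. -55.] [ 12. -42. -50.]
-50 350 [ -1. -50. -50.] [ 11. -42. -45.]
-45 410 [ -9. -57. -45.] [ 11. -42. -40.]
-40 455 [-12. -57. -40.] [ 11. -42. -35.]
-35 420 [-12. -57. -35.] [ 11. -42. -30.]
-30 357 [-12. -57. -30.] [ 11. -42. -25.]
-25 318 [-12. -56. -25.] [ 10. -42. -20.]
-20 234 [-12. -55. -20.] [ 10. -42. -15.]
-15 59 [-10. -43. -15.] [  8. -42. -12.]
```

```bash
cat > plan.py <<'E'
from fit import *
l=np.load('lane.npz');a=float(l['a']);o=l['o']
ex=np.array([np.cos(a),np.sin(a),0]);ey=np.array([-np.sin(a),np.cos(a),0])
def W(x,y,z): return np.r_[o,0]+(ex*x+ey*y)/1000+np.array([0,0,z/1000])
Rt=np.stack([ey,ex,np.array([0,0,-1.])],1)
from scipy.spatial.transform import Rotation as Ro
def rel(x,y,z):
    s=env.state();R=np.array(s['tool_rot']);p=np.array(s['position'])
    d=p-np.r_[o,0];print('t',s['t'],'lane pos',(d@ex*1000).round(1),(d@ey*1000).round(1),(p[2]*1000).round(1),'w',s['gripper_width'].__round__(4),'F',np.round(s['wrist_force'],1), 'Fx,Fy lane',round(float(s['wrist_force']@ex),1),round(float(s['wrist_force']@ey),1))
    print('off tool',(R.T@(W(x,y,z)-p)*1000).round(1),'dr',Ro.from_matrix(R.T@Rt).as_rotvec().round(4))
E
python3 - <<'E'
from plan import *
rel(-37,-126,231);print(W(-37,-126,231))
E
```

```text
t 0.25 lane pos -196.4 739.2 231.1 w 0.0854 F [-0.1  0.  -0.6] Fx,Fy lane -0.1 0.1
off tool [-5.927e+02 -6.501e+02  4.000e-01] dr [-5.0000e-04  2.0000e-04  1.0138e+00]
[ 0.5235381  -0.30469649  0.231     ]
```

Candidates for the tab: blue upright tab, top view px (331,183). For the cups: the blue lid (268,198) and red lid (292,192) are both in the carrier. Look-alikes outside are the spare blue cup (216,277), pink (398,172) and purple (185,108)/(368,128). The crop confirms that the tab in the lane, behind the red/blue cups, is the one; the pedal is the yellow plate at (325,225).

>>> servo_tool:
  fingers: [0.06,0.06,0.06,0.06,0.06,0.06,0.06,0.06]
  offset:
    - [-0.0247,-0.0271,0]
    - [-0.0247,-0.0271,0]
    - [-0.0247,-0.0271,0]
    - [-0.0247,-0.0271,0]
    - [-0.0247,-0.0271,0]
    - [-0.0247,-0.0271,0]
    - [-0.0247,-0.0271,0]
    - [-0.0247,-0.0271,0]
  dr:
    - [0,0,0]
    - [0,0,0]
    - [0,0,0]
    - [0,0,0]
    - [0,0,0]
    - [0,0,0]
    - [0,0,0]
    - [0,0,0]

```text
t: 1.05
position: [0.2844, 0.2294, 0.2313]
tool_rot: [[-0.95, 0.313, 0.0], [0.313, 0.95, 0.0], [-0.0, 0.0, -1.0]]
wrist_force: [0.9, -0.6, 0.2]
gripper_width: 0.0603
```

>>> servo_tool:
  fingers: [0.06,0.06,0.06,0.06,0.06,0.06,0.06,0.06]
  offset:
    - [-0.0247,-0.0271,0]
    - [-0.0247,-0.0271,0]
    - [-0.0247,-0.0271,0]
    - [-0.0247,-0.0271,0]
    - [-0.0247,-0.0271,0]
    - [-0.0247,-0.0271,0]
    - [-0.0247,-0.0271,0]
    - [-0.0247,-0.0271,0]
  dr:
    - [0,0,0]
    - [0,0,0]
    - [0,0,0]
    - [0,0,0]
    - [0,0,0]
    - [0,0,0]
    - [0,0,0]
    - [0,0,0]

```text
t: 1.85
position: [0.4043, -0.0387, 0.2313]
tool_rot: [[-0.95, 0.314, 0.0], [0.314, 0.95, -0.0], [-0.0, 0.0, -1.0]]
wrist_force: [0.4, 1.4, 0.6]
gripper_width: 0.0598
```

>>> servo_tool:
  fingers: [0.06,0.06,0.06,0.06,0.06,0.06,0.06,0.06]
  offset:
    - [-0.0247,-0.0271,0]
    - [-0.0247,-0.0271,0]
    - [-0.0247,-0.0271,0]
    - [-0.0247,-0.0271,0]
    - [-0.0247,-0.0271,0]
    - [-0.0247,-0.0271,0]
    - [-0.0247,-0.0271,0]
    - [-0.0247,-0.0271,0]
  dr:
    - [0,0,0]
    - [0,0,0]
    - [0,0,0]
    - [0,0,0]
    - [0,0,0]
    - [0,0,0]
    - [0,0,0]
    - [0,0,0]

```text
t: 2.65
position: [0.524, -0.3063, 0.2311]
tool_rot: [[-0.95, 0.314, -0.0], [0.314, 0.95, 0.0], [0.0, 0.0, -1.0]]
wrist_force: [0.4, 0.3, 0.8]
gripper_width: 0.0601
```

>>> servo_tool:
  fingers: [0.06,0.06,0.06,0.06,0.06,0.06,0.06,0.06]
  offset:
    - [0,0,0]
    - [0,0,0]
    - [0,0,0]
    - [0,0,0]
    - [0,0,0]
    - [0,0,0]
    - [0,0,0]
    - [0,0,0]
  dr:
    - [0,0,0.145]
    - [0,0,0.145]
    - [0,0,0.145]
    - [0,0,0.145]
    - [0,0,0.145]
    - [0,0,0.145]
    - [0,0,0.145]
    - [0,0,0]

```text
t: 3.45
position: [0.5236, -0.3049, 0.2312]
tool_rot: [[-0.232, 0.973, -0.0], [0.973, 0.232, 0.0], [0.0, -0.0, -1.0]]
wrist_force: [-0.3, -0.4, -0.4]
gripper_width: 0.0599
```

```bash
python3 - <<'E'
from plan import *
rel(-37,-126,90)
s,f=grab('wrist','w1.png')
P=cloud(s,f); T=np.array(s['tool_rot']);p=(P-s['position'])@T*1000
m=(f['depth']<.16)&(f['depth']>0);q=p[m]
for sg in(1,-1):
    r=q[q[:,1]*sg>15]
    for z in range(-35,5,4):
        kk=(r[:,2]>=z)&(r[:,2]<z+4)
        if kk.sum()>3: print(z,kk.sum(),r[kk].min(0).round(),r[kk].max(0).round())
q=L(P,o,a);hsv=cv2.cvtColor(f['color'],cv2.COLOR_RGB2HSV)
mm=(cv2.inRange(hsv,(105,150,40),(122,255,255))>0)&(abs(q[...,0])<25)&(q[...,2]>15)
r=q[mm];print(len(r),np.percentile(r,[1,50,99],axis=0).round(1).tolist())
E
```

```text
t 3.45 lane pos -37.0 -126.2 231.2 w 0.0599 F [-0.3 -0.4 -0.4] Fx,Fy lane -0.4 -0.3
off tool [ 1.000e-01 -0.000e+00  1.412e+02] dr [-0.0002 -0.0002 -0.0036]
-35 276 [-12.  31. -35.] [ 11.  45. -31.]
-31 269 [-12.  31. -31.] [ 11.  45. -27.]
-27 219 [-11.  31. -27.] [ 11.  45. -23.]
-23 219 [-12.  31. -23.] [ 11.  45. -19.]
-19 209 [-12.  31. -19.] [ 11.  45. -15.]
-15 165 [-11.  31. -15.] [ 11.  44. -11.]
-11 111 [-11.  31. -11.] [10. 38. -7.]
-7 35 [-9. 31. -7.] [ 9. 31. -5.]
-35 280 [-12. -43. -35.] [ 11. -29. -31.]
-31 263 [-12. -43. -31.] [ 11. -29. -27.]
-27 223 [-12. -43. -27.] [ 11. -29. -23.]
-23 220 [-12. -43. -23.] [ 11. -29. -19.]
-19 202 [-12. -43. -19.] [ 11. -29. -15.]
-15 167 [-12. -42. -15.] [ 11. -29. -11.]
-11 115 [-12. -36. -11.] [ 10. -29.  -7.]
-7 31 [-11. -29.  -7.] [  9. -29.  -5.]
332 [[-15.8, -105.7, 22.7], [0.5, -101.7, 61.1], [16.8, -98.4, 64.8]]
```

View pics/w1.png

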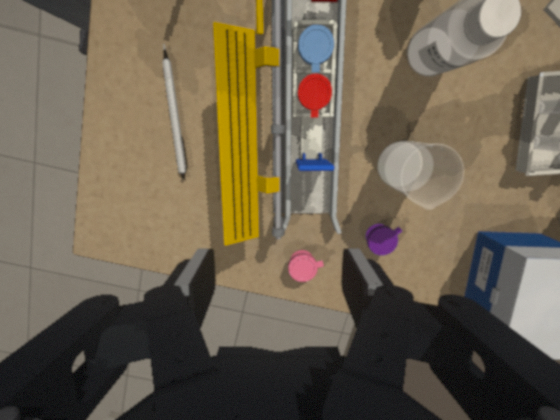

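>>> servo_tool:
  fingers: [0.06,0.06,0.06,0.06,0.06,0.06]
  offset:
    - [0,-0.002,0.035]
    - [0,0,0.035]
    - [0,0,0.035]
    - [0,0,0.035]
    - [0,0,0.01]
    - [0,0,0]
  dr:
    - [0,0,-0.0036]
    - [0,0,0]
    - [0,0,0]
    - [0,0,0]
    - [0,0,0]
    - [0,0,0]

```text
t: 4.1
position: [0.5212, -0.305, 0.0806]
tool_rot: [[-0.241, 0.971, -0.002], [0.971, 0.241, 0.001], [0.002, -0.001, -1.0]]
wrist_force: [-0.4, -0.5, 0.6]
gripper_width: 0.06
```

```bash
python3 - <<'E'
from plan import *
rel(-39,-126,31)
s,f=grab('scene','s1.png')
E
```

```text
t 4.1 lane pos -39.3 -125.7 80.6 w 0.06 F [-0.4 -0.5  0.6] Fx,Fy lane -0.5 -0.4
off tool [-0.4  0.4 49.6] dr [-0.0013 -0.0017  0.0049]
```

View pics/s1.png

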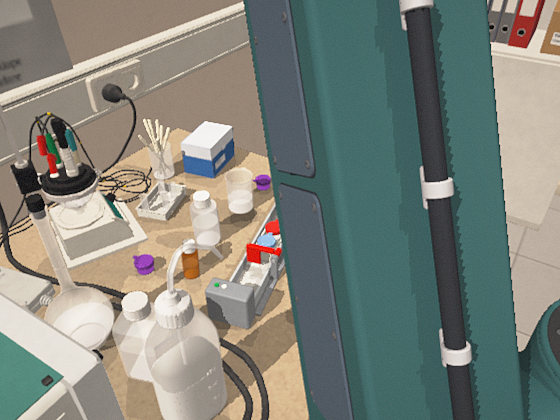

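>>> servo_tool:
  fingers: [0.06,0.06,0.06,0.06,0.06,0.06,0.06,0.06]
  offset:
    - [0,0,0.006]
    - [0,0,0.006]
    - [0,0,0.006]
    - [0,0,0.006]
    - [0,0,0.005]
    - [0,0,0.005]
    - [0,0,0.005]
    - [0,0,0]
  dr:
    - [0,0,0.004]
    - [0,0,0]
    - [0,0,0]
    - [0,0,0]
    - [0,0,0]
    - [0,0,0]
    - [0,0,0]
    - [0,0,0]

```text
t: 4.95
position: [0.5217, -0.3054, 0.0418]
tool_rot: [[-0.234, 0.972, -0.0], [0.972, 0.234, 0.0], [0.0, -0.0, -1.0]]
wrist_force: [-0.4, -1.0, 2.9]
gripper_width: 0.0598
```

```bash
cat > look.py <<'E'
from plan import *
import sys
tag=sys.argv[1]
rel(-39,-126,31)
for n in ['scene','wrist','top']:
    s,f=grab(n,n[0]+tag+'.png');q=L(cloud(s,f),o,a);hsv=cv2.cvtColor(f['color'],cv2.COLOR_RGB2HSV)
    red=((hsv[...,0]<6)|(hsv[...,0]>175))&(hsv[...,1]>170)&(hsv[...,2]>50)&(abs(q[...,1]-60)<9)&(q[...,0]>-45)&(q[...,0]<40)&(q[...,2]>12)
    r=q[red]
    if len(r)>10:
        print(n,'blade',len(r),np.percentile(r,[1,50,99],axis=0).round(1).tolist())
        k=r[:,2]-50; 
    b=(cv2.inRange(hsv,(105,150,40),(122,255,255))>0)&(abs(q[...,0])<25)&(q[...,2]>50)&(q[...,2]<75)&(q[...,1]<60)
    r=q[b]
    if len(r)>5: print(n,'tab',len(r),np.percentile(r,[2,50,98],axis=0).round(1).tolist())
    ye=(cv2.inRange(hsv,(22,150,80),(32,255,255))>0)&(q[...,0]<-58)&(q[...,0]>-100)&(q[...,2]>10)
    r=q[ye]
    if len(r)>30: 
        p=np.polyfit(r[:,0],r[:,2],1); print(n,'pedal slope->gate',0.65+np.arctan(p[0]),'z@-75',np.polyval(p,-75))
E
python3 look.py 2
```

```text
t 4.95 lane pos -38.9 -126.2 41.8 w 0.0598 F [-0.4 -1.   2.9] Fx,Fy lane -0.7 -0.9
off tool [ 0.2 -0.1 10.8] dr [-0.0001 -0.0001 -0.0016]
scene blade 366 [[-40.3, 54.9, 31.7], [5.5, 62.0, 56.5], [28.0, 67.5, 73.2]]
wrist tab 1735 [[-16.0, -106.1, 50.7], [0.3, -102.1, 62.6], [16.8, -101.1, 64.6]]
wrist pedal slope->gate 0.3476543306255614 z@-75 47.37668938392474
top blade 205 [[-42.1, 51.4, 43.9], [-14.9, 58.6, 62.2], [26.9, 66.7, 74.2]]
```

>>> servo_tool:
  fingers: [0.06,0.06,0.06,0.06,0.06,0.06]
  offset:
    - [0,0,0.003]
    - [0,0,0.003]
    - [0,0,0.003]
    - [0,0,0.002]
    - [0,0,0]
    - [0,0,0]
  dr:
    - [0,0,-0.0016]
    - [0,0,0]
    - [0,0,0]
    - [0,0,0]
    - [0,0,0]
    - [0,0,0]

```text
t: 5.7
position: [0.5229, -0.3053, 0.0316]
tool_rot: [[-0.236, 0.972, 0.002], [0.972, 0.236, -0.0], [-0.001, 0.002, -1.0]]
wrist_force: [6.2, 1.7, 6.5]
gripper_width: 0.06
```

```bash
python3 look.py 3
```

```text
t 5.7 lane pos -37.8 -126.5 31.6 w 0.06 F [6.2 1.7 6.5] Fx,Fy lane 6.4 0.2
off tool [ 0.5 -1.2  0.6] dr [0.0024 0.0006 0.0005]
scene blade 360 [[-39.8, 55.6, 46.0], [2.4, 62.2, 64.9], [28.7, 66.8, 86.4]]
wrist tab 2122 [[-16.1, -106.1, 50.6], [0.2, -102.1, 62.6], [16.8, -101.1, 64.6]]
wrist pedal slope->gate 0.6313810822113509 z@-75 36.77173967356551
top blade 208 [[-42.1, 51.7, 52.3], [-15.3, 58.4, 69.1], [29.1, 67.0, 88.5]]
```

View pics/w3.png

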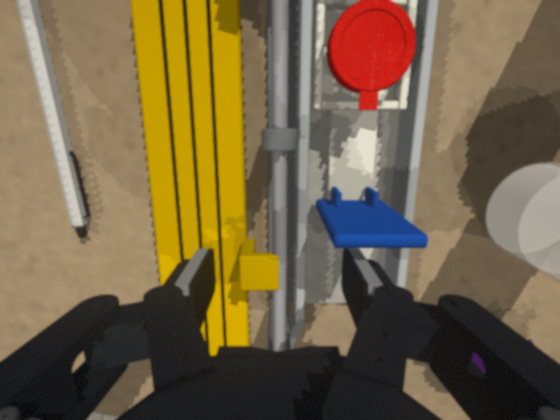

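>>> servo_tool:
  fingers: [0.06,0.06,0.06,0.06,0.06,0.06,0.06,0.06]
  offset:
    - [0.003,0,0.0005]
    - [0.003,0,0]
    - [0.003,0,0]
    - [0.003,0,0]
    - [0.003,0,0]
    - [0.004,0,0]
    - [0.004,0,0]
    - [0.004,0,0]
  dr:
    - [0,0,0]
    - [0,0,0]
    - [0,0,0]
    - [0,0,0]
    - [0,0,0]
    - [0,0,0]
    - [0,0,0]
    - [0,0,0]

```text
t: 6.65
position: [0.5158, -0.2798, 0.0311]
tool_rot: [[-0.236, 0.972, 0.001], [0.972, 0.236, -0.002], [-0.002, 0.001, -1.0]]
wrist_force: [1.6, -5.8, 4.8]
gripper_width: 0.0602
```

```bash
python3 look.py 4
```

```text
t 6.65 lane pos -38.6 -100.0 31.1 w 0.0602 F [ 1.6 -5.8  4.8] Fx,Fy lane 0.2 -6.0
off tool [-26.   -0.4   0.1] dr [ 0.0006  0.0019 -0.0002]
scene blade 353 [[-38.3, 55.7, 45.7], [3.0, 62.2, 66.1], [29.0, 66.7, 86.8]]
wrist tab 2259 [[-16.2, -88.2, 50.6], [-0.0, -83.7, 62.2], [16.6, -82.7, 64.5]]
wrist pedal slope->gate 0.6495855774552193 z@-75 36.05038977545733
top blade 208 [[-42.0, 51.4, 52.4], [-15.6, 58.3, 69.3], [27.9, 67.1, 88.5]]
```

View pics/w4.png

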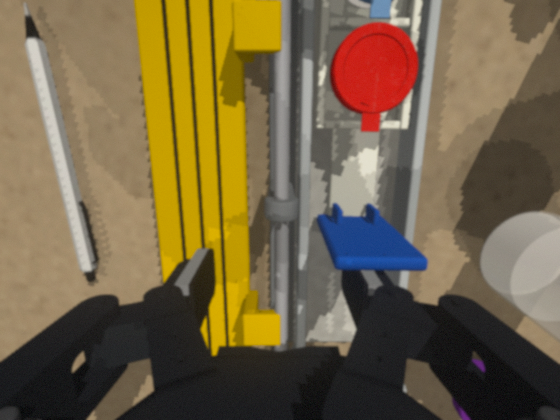

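>>> servo_tool:
  fingers: [0.06,0.06,0.06,0.06,0.06,0.06,0.06,0.06]
  offset:
    - [0.005,0,0]
    - [0.006,0,0]
    - [0.006,0,0]
    - [0.006,0,0]
    - [0.006,0,0]
    - [0.006,0,0]
    - [0.006,0,0]
    - [0.006,0,0]
  dr:
    - [0,0,0]
    - [0,0,0]
    - [0,0,0]
    - [0,0,0]
    - [0,0,0]
    - [0,0,0]
    - [0,0,0]
    - [0,0,0]

```text
t: 7.6
position: [0.5046, -0.2338, 0.031]
tool_rot: [[-0.236, 0.972, 0.001], [0.972, 0.236, -0.001], [-0.002, 0.0, -1.0]]
wrist_force: [1.6, -4.7, 4.2]
gripper_width: 0.06
```

```bash
python3 look.py 5
```

```text
t 7.6 lane pos -38.7 -52.7 31.0 w 0.06 F [ 1.6 -4.7  4.2] Fx,Fy lane 0.4 -4.9
off tool [-73.3  -0.3   0.1] dr [ 0.0005  0.0016 -0.0001]
scene blade 363 [[-33.1, 51.5, 29.1], [3.6, 62.0, 65.7], [29.1, 66.3, 87.4]]
scene tab 12 [[15.5, -37.8, 50.7], [17.4, -35.2, 55.5], [19.0, -33.0, 62.8]]
wrist blade 221 [[-42.2, 51.0, 31.7], [-33.5, 51.8, 52.9], [14.8, 54.9, 56.4]]
wrist tab 2267 [[-16.2, -40.6, 50.6], [0.1, -36.1, 62.2], [16.6, -35.1, 64.6]]
wrist pedal slope->gate 0.6521850359951996 z@-75 36.005499813945
top blade 81 [[-9.3, 54.8, 57.3], [6.1, 58.4, 82.4], [29.2, 62.3, 90.4]]
```

View pics/w5.png

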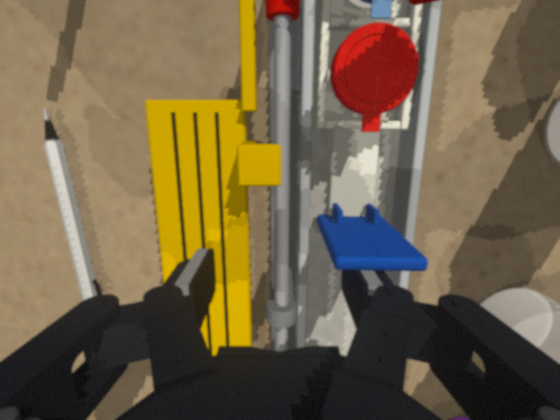

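>>> servo_tool:
  fingers: [0.06,0.06,0.06,0.06,0.06,0.06,0.06,0.06]
  offset:
    - [0.006,0,0]
    - [0.006,0,0]
    - [0.006,0,0]
    - [0.006,0,0]
    - [0.006,0,0]
    - [0.006,0,0]
    - [0.006,0,0]
    - [0.005,0,0]
  dr:
    - [0,0,0]
    - [0,0,0]
    - [0,0,0]
    - [0,0,0]
    - [0,0,0]
    - [0,0,0]
    - [0,0,0]
    - [0,0,0]

```text
t: 8.55
position: [0.4933, -0.1878, 0.0309]
tool_rot: [[-0.236, 0.972, 0.001], [0.972, 0.236, -0.001], [-0.001, 0.0, -1.0]]
wrist_force: [1.6, -4.7, 4.8]
gripper_width: 0.06
```

```bash
python3 look.py 6
```

```text
t 8.55 lane pos -38.8 -5.3 30.9 w 0.06 F [ 1.6 -4.7  4.8] Fx,Fy lane 0.5 -4.9
off tool [-1.207e+02 -2.000e-01  1.000e-01] dr [ 0.0003  0.0011 -0.0001]
scene blade 335 [[-30.0, 56.6, 31.1], [4.6, 62.3, 67.0], [28.2, 67.5, 87.4]]
scene tab 77 [[-4.8, 8.6, 50.1], [6.0, 11.9, 57.6], [16.8, 13.7, 63.8]]
wrist blade 7148 [[-41.5, 52.0, 31.4], [-10.1, 58.2, 73.3], [23.1, 68.3, 88.6]]
wrist tab 2273 [[-16.3, 6.7, 50.5], [-0.2, 11.1, 62.3], [16.4, 12.0, 64.6]]
wrist pedal slope->gate 0.6556162628684366 z@-75 36.04468623523529
top pedal slope->gate 0.7900732996295652 z@-75 38.03193342484499
```

View pics/w6.png

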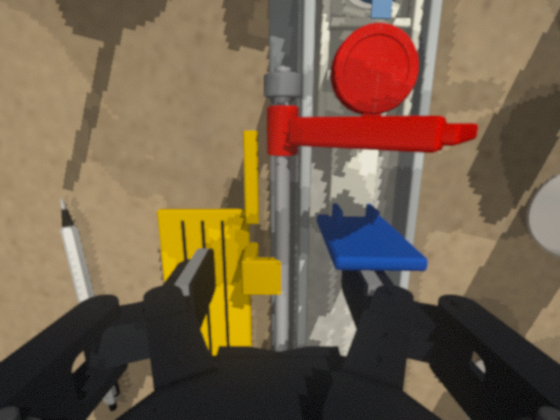

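View pics/s6.png

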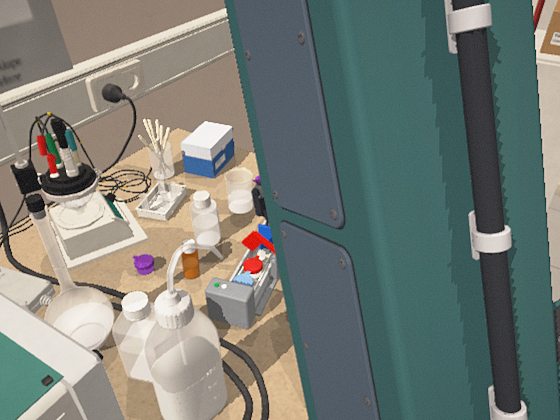

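>>> servo_tool:
  fingers: [0.06,0.06,0.06,0.06,0.06,0.06]
  offset:
    - [0.004,0,0]
    - [0.004,0,0]
    - [0.003,0,0]
    - [0.002,0,0]
    - [0.001,0,0]
    - [0.001,0,0]
  dr:
    - [0,0,0]
    - [0,0,0]
    - [0,0,0]
    - [0,0,0]
    - [0,0,0]
    - [0,0,0]

```text
t: 9.3
position: [0.4899, -0.1737, 0.0309]
tool_rot: [[-0.236, 0.972, 0.0], [0.972, 0.236, -0.001], [-0.001, 0.0, -1.0]]
wrist_force: [0.9, -10.0, 5.5]
gripper_width: 0.0599
```

>>> servo_tool:
  fingers: [0.06,0.06]
  offset:
    - [0.001,0,0]
    - [0.0,0,0]
  dr:
    - [0,0,0]
    - [0,0,0]

```text
t: 9.5
position: [0.4901, -0.1735, 0.0312]
tool_rot: [[-0.235, 0.972, 0.001], [0.972, 0.235, -0.003], [-0.003, 0.001, -1.0]]
wrist_force: [1.6, -11.6, 6.1]
gripper_width: 0.0598
```

```bash
python3 look.py 7
```

```text
t 9.5 lane pos -38.5 9.4 31.2 w 0.0598 F [  1.6 -11.6   6.1] Fx,Fy lane -1.2 -11.7
off tool [-135.4   -0.3    0.6] dr [ 0.0006  0.003  -0.0012]
scene blade 320 [[-29.2, 55.7, 45.3], [4.5, 62.2, 66.9], [29.1, 65.4, 86.8]]
scene tab 78 [[-11.0, 23.4, 51.2], [-0.4, 26.9, 59.7], [15.8, 28.9, 65.3]]
wrist blade 6599 [[-41.5, 52.0, 52.0], [-9.6, 58.7, 73.9], [25.2, 65.6, 88.1]]
wrist tab 2267 [[-16.1, 20.6, 50.5], [0.1, 24.9, 62.6], [16.8, 25.9, 64.9]]
wrist pedal slope->gate 0.6409474340821619 z@-75 36.46154769169062
top pedal slope->gate 0.982240702878044 z@-75 40.89969127305585
```

>>> servo_tool:
  fingers: [0.06,0.06,0.06]
  offset:
    - [0.001,0,0.0005]
    - [0.001,0,0]
    - [0.0,0,0]
  dr:
    - [0,0,0]
    - [0,0,0]
    - [0,0,0]

```text
t: 9.95
position: [0.4909, -0.1732, 0.0314]
tool_rot: [[-0.234, 0.972, 0.003], [0.972, 0.234, -0.006], [-0.006, 0.002, -1.0]]
wrist_force: [4.0, -20.3, 8.2]
gripper_width: 0.0602
```

```bash
python3 look.py 8
```

```text
t 9.95 lane pos -37.7 9.5 31.4 w 0.0602 F [  4.  -20.3   8.2] Fx,Fy lane -0.9 -20.7
off tool [-135.5   -1.     1.3] dr [ 0.002   0.0065 -0.0022]
scene blade 319 [[-29.2, 56.5, 44.6], [5.1, 62.1, 67.0], [28.4, 65.3, 86.6]]
scene tab 80 [[-10.9, 24.0, 50.9], [-0.0, 26.9, 60.2], [17.6, 29.0, 65.3]]
wrist blade 6631 [[-41.5, 52.0, 52.1], [-9.4, 58.8, 73.5], [25.6, 65.6, 88.0]]
wrist tab 2307 [[-15.2, 20.6, 50.7], [1.0, 25.2, 62.8], [17.6, 26.0, 65.2]]
wrist pedal slope->gate 0.6401940882210696 z@-75 36.62655084634621
top pedal slope->gate 0.9076126206539632 z@-75 39.854840258861984
```

View pics/w8.png

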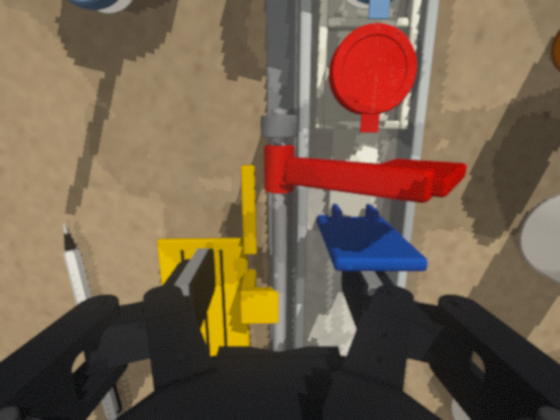

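>>> servo_tool:
  fingers: [0.06,0.06,0.06,0.06,0.06,0.06,0.06,0.06]
  offset:
    - [-0.003,0,0]
    - [-0.003,0,0]
    - [-0.004,0,0]
    - [-0.005,0,0]
    - [0,0,0]
    - [0,0,-0.004]
    - [0,0,-0.004]
    - [0,0,-0.004]
  dr:
    - [0,0,0]
    - [0,0,0]
    - [0,0,0]
    - [0,0,0]
    - [0,0,0]
    - [0,0,0]
    - [0,0,0]
    - [0,0,0]

```text
t: 10.9
position: [0.4923, -0.1846, 0.0426]
tool_rot: [[-0.236, 0.972, -0.0], [0.972, 0.236, 0.0], [0.0, -0.0, -1.0]]
wrist_force: [-0.2, 0.7, 1.1]
gripper_width: 0.0598
```

>>> servo_tool:
  fingers: [0.06,0.06,0.06,0.06,0.06,0.06,0.06,0.06]
  offset:
    - [0,0,-0.004]
    - [0,0,-0.004]
    - [0,0,-0.004]
    - [0,0,-0.004]
    - [0,0,-0.004]
    - [0,0,-0.004]
    - [0,0,-0.005]
    - [0,0,-0.01]
  dr:
    - [0,0,0]
    - [0,0,0]
    - [0,0,0]
    - [0,0,0]
    - [0,0,0]
    - [0,0,0]
    - [0,0,0]
    - [0,0,0]

```text
t: 11.7
position: [0.4921, -0.1847, 0.0814]
tool_rot: [[-0.236, 0.972, -0.001], [0.972, 0.236, 0.0], [0.001, -0.001, -1.0]]
wrist_force: [0.6, -0.1, -0.4]
gripper_width: 0.06
```

>>> servo_tool:
  fingers: [0.06,0.06,0.06,0.06,0.06,0.06,0.06,0.06]
  offset:
    - [0,0,-0.02]
    - [0,0,-0.03]
    - [0,0,-0.035]
    - [0,0,-0.035]
    - [0,0,-0.03]
    - [0,0,0]
    - [0,0,0]
    - [0,0,0]
  dr:
    - [0,0,0]
    - [0,0,0]
    - [0,0,0]
    - [0,0,0]
    - [0,0,0]
    - [0,0,0]
    - [0,0,0]
    - [0,0,0]

```text
t: 12.5
position: [0.492, -0.1846, 0.2306]
tool_rot: [[-0.236, 0.972, -0.001], [0.972, 0.236, 0.001], [0.001, -0.001, -1.0]]
wrist_force: [-0.2, 0.6, -0.2]
gripper_width: 0.0599
```

```bash
python3 look.py 9
```

```text
t 12.5 lane pos -39.3 -1.9 230.6 w 0.0599 F [-0.2  0.6 -0.2] Fx,Fy lane -0.0 0.6
off tool [-124.3    0.5  199.5] dr [-0.0009 -0.0008 -0.    ]
scene blade 343 [[-40.1, 53.7, 15.2], [2.7, 62.2, 49.9], [22.8, 66.3, 56.8]]
scene tab 112 [[-14.0, 23.6, 50.3], [1.1, 26.8, 58.8], [17.8, 28.7, 65.7]]
wrist blade 647 [[-41.7, 51.2, 51.2], [-15.2, 58.0, 55.3], [20.1, 65.4, 57.2]]
wrist tab 230 [[-15.1, 21.0, 50.7], [0.4, 24.0, 63.1], [16.9, 25.7, 64.9]]
wrist pedal slope->gate 0.0121768926865099 z@-75 61.7917283233675
```

View pics/w9.png

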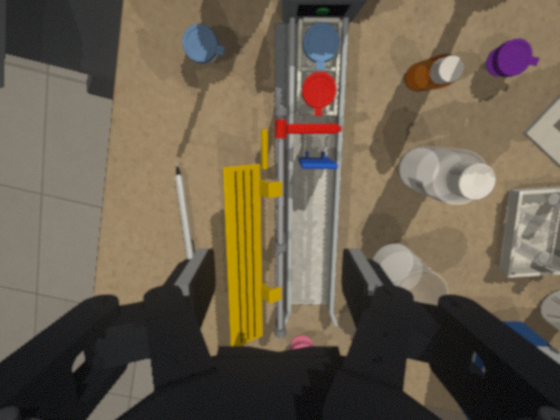

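View pics/s9.png

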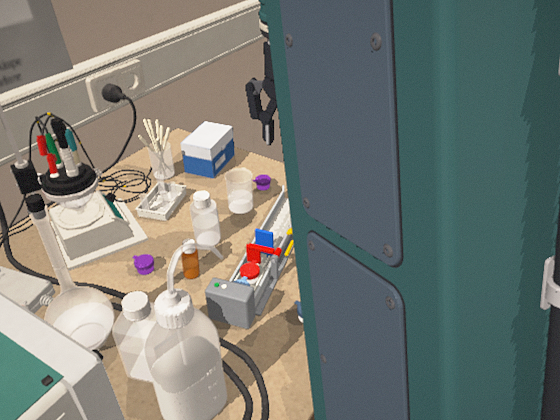

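```bash
python3 -c "
from plant import env
print(env.sign_off())"
```

```text
the job is handed in; nothing more can be done
None
```

The carrier is home against the reader head and the gate is shut behind it. I handed the job in at about 12.5 s; no verdict is reported.

With the jaws 60 mm apart, one fingertip held the pedal down while the other pushed the blue tab about 127 mm along the lane. The gate read 0.63 to 0.66 rad in the wrist camera throughout the push. I then backed off the tab, raised the tool slowly so the gate closed gently, and moved clear.

**Last checks**
- **Carrier:** the tab's middle reads lane y 24 to 25 in the wrist view, against 25 expected when home. The scene camera read it about 2 mm further on, within its calibration. While pushing, force rose to about 20 N with no more travel, which fits the end stop.
- **Gate:** the pedal slope gives about 0.01 rad and the blade's lower edge is at z 15 mm, so it is shut behind the cups.
- **Cups and bystanders:** both cups look upright in their pockets and the bystanders look unmoved. I judged this by eye from the pictures and did not measure it.
- **Arm:** clear of everything, with wrist force near zero.

**Disagreement:** the top camera's pedal-slope reading late in the push (0.79 to 0.98 rad) did not agree. The arm hid most of the pedal from that camera, so I relied on the wrist view. The scene camera's blade reading stayed the same.

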